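# Point-and-check power-up of the pedal test station

## Robot

A 6-joint arm with a two-finger parallel gripper is mounted at the origin on the work surface. World frame = base frame: x ahead of the robot, y to its left, z up, the work surface at z = 0. Lengths are in mm, angles in rad, forces in N, time in s.
With the tool pointing down it reaches from about 350 to 975 mm from the base axis. Payload 7.1 kg.
Tool frame: the origin (TCP) lies between the finger pads, 19 mm behind the fingertips; this is the grasp point; z points along the fingers, y is the line along which they close (so a half turn about z gives the same grasp; the last joint's range is limited). The gripper opens to 88 mm and grips with 3 to 60 N. Pads are 20 mm wide; open, the fingers measure 115 mm over their backs; the gripper's body (75 mm by 178 mm) begins 61 mm behind the grasp point.
Start: joints at [1.145, 0.423, 1.63, -0, 1.089, -0.019], TCP at [247.263, 573.991, 241.375] pointing down, gripper open.
Joint ranges: [-3, 3], [-0.9, 2.11], [0.09, 2.58], [-1.31, 4.45], [0.11, 2.69], [-2.54, 2.54]. Speed limits (rad/s): [2.39, 2.39, 3.01, 3.14, 3.14, 3.14].

## Interface

Orientations are given as a unit quaternion [x, y, z, w].
In Python, from station import env, set_gripper, viewer, workorder gives the robot as it stands. Calls block until the motion is done:
- env.reach(position, orientation): joint-space move of the TCP to a pose.
- env.move_l(position, rot=None, rate=150, f_stop=None): straight line of the TCP; rot=None keeps the orientation; rate is the mean speed in mm/s. With f_stop (N) it stops when the force on the tool has changed by that much, and returns True; else False.
- env.move_joints(angles): joint-space move.
- set_gripper(opening): finger opening in mm; the grip force is fixed at half the most; returns when the fingers have stopped.
- env.hold(seconds).
- env.ik(position, orientation): joint angles nearest the present ones, or None.
- env.read_state(): the state.
- viewer.camera(name): name is "side" or "top" or "wrist"; returns the picture (480x640x3 uint8, blue, green, red); there is no depth.
- viewer.camera_params(name): a dict with "fx", "fy", "cx", "cy" (pixels), "pose" (4x4, takes a point from camera to world coordinates); the wrist camera has in their place "tool_from_camera" (4x4, takes a point from camera to tool coordinates, whose origin is the TCP and whose axes are the flange's). Camera axes: x right, y up, looking along -z (the intrinsics and any distortion apply to the point x, -y, -z); pixel columns grow to the right and rows downward; lengths in mm; the calibration is good to about 2 mm. The wrist camera is an equidistant fisheye: a pixel r from the principal point sees the ray r / f radians off the axis. A picture is of the moment at which its call begins: read the wrist's pose just before it. camera_params takes no time and is no camera call.
A pose or a line that the arm cannot do raises env.IKError and nothing moves.
- workorder.sign_off(): hands the job in; it is judged then, once.
The state is a dict: "time_s": time; "qpos": joint angles; "dq": joint speeds; "tau": joint torques, N m; "tool_pos": TCP position; "orientation": TCP orientation; "force": force on the tool from outside, world axes, zero at the start; "wrist_torque": the same for the moment, N m; "width": finger opening in mm; "grip_force": force on a finger pad.
Only numpy, scipy, OpenCV 4.12 (cv2) and the standard library are available. Lean on these libraries where they do the work, as an engineer would, in place of code of your own. Each camera call takes 0.05 s, during which the arm holds its last target. There are 200 camera calls.

## Task

Power up the test station by point-and-check, keeping the gripper pointing down: first point at the chrome volume knob of the grey amplifier cube, fingertips about 2 cm straight above it, and dwell there for two seconds; then press the raised half of the red rocker switch on the black power brick until it has tipped fully over to on. Then point in the same way at the bezel with the green lens in the clear backplate, dwell two seconds, and finish there, still pointing at it. Apart from the power brick, touch and move none of the things on the mat.

Things in the scene. Friction and masses are not known exactly. Their poses are not given: they have to be found in the camera images.
- brick: squat black power brick, 130 x 80 mm and 46 mm high, screwed down on the 4 mm cork mat; origin at the centre of its underside, z up. The red rocker switch sits in its top, its pivot at x = +25 mm, y = 0; x runs along the rocker, from the half that is down (-x) to the half that stands up (+x, the end away from the vent slots and the two steel sockets)
- rocker (a joint): tilt of the red V-shaped rocker switch (44 mm long, 26 mm wide, hinged across its middle): 0 rad is off, with the half towards the brick's +x standing up 0.4 rad; 0.40 rad is fully on, with that half pressed level. It starts at or within 0.05 rad of off, turns stiffly (2 to 6 N on the raised half) and stays where it is left
- rocker_press (a point): point on the top face of the raised half of the rocker, 14 mm out from the pivot (the half is 22 mm long), about 55 mm above the mat when off; it goes down about 5 mm, to 50 mm above the mat, when fully on. The face level there is 4 mm above the brick's top
- amp_grey: small grey plastic amplifier cube, 70 x 70 mm and 70 mm high plus a chrome volume knob; origin at the centre of its underside, round speaker grille on its -x side; loose, 0.3 kg
- amp_grey_knob (a point): centre of the top of the chrome volume knob (20 mm across, 14 mm high) on top of the grey amplifier cube, 84 mm above the mat
- amp_orange: the same amplifier cube in orange plastic, also with a chrome knob; a bystander
- backplate: clear acrylic pedal backplate lying flat, 118 x 66 x 4 mm, with two chrome LED bezels (20 mm across) on its long centre line and four small screw heads at the corners; origin at the centre of its underside, x along its length; loose
- bezel_green (a point): top of the green lens in one chrome bezel of the backplate (at the plate's x = +35 mm), 12 mm above the mat
- bezel_red (a point): top of the red lens in the other chrome bezel (at the plate's x = -35 mm), 12 mm above the mat; not to be pointed at
- jack_wrench: yellow-handled jack wrench lying on the mat, 185 mm long along its x, 26 mm thick; a bystander
- spare_bezel: loose empty chrome bezel, 20 mm across, 16 mm high; a bystander
- footswitch: loose blue and chrome foot switch, 24 mm across, 38 mm high; a bystander
- pedal: blue pedal box with three black knobs, 66 x 118 mm, 47 mm high; a bystander
- jar: small parts jar, 52 mm across, 60 mm high; a bystander
Things that resemble listed ones, but are neither listed nor needed, are in the scene too. There is more than one size of the backplate; the one meant has the size given above.

How it is judged:
By the outcome, as a careful person would: the job done as asked, in the order asked, and still so for the second after the job is handed in, with the robot touching nothing.
It also fails if it takes over 58 s, if anything falls off the work surface, if the arm or the gripper's body presses on something with over 40 N, if the wrist force passes 120 N, or if a joint passes its speed limit or range.

## Working session

There is one attempt and no reset: what is moved stays moved. The work goes in short steps, each a Python script; the robot and the scene stay as the last script left them, time stands still between calls to the robot, and variables do not carry over. Pictures are saved under pics/ and viewed, at most 10 in all, crops included, and the job is handed in when it is done.

```bash
mkdir -p pics; python3 - <<'E'
from station import env, viewer
import cv2,numpy as np
for n in ("top","side","wrist"):
    cv2.imwrite(f"pics/{n}0.png",viewer.camera(n))
    p=viewer.camera_params(n); print(n,{k:np.round(v,3).tolist() if not isinstance(v,str) else v for k,v in p.items()})
s=env.read_state();print(s["time_s"],s["tool_pos"],s["orientation"],s["width"])
E
```

```text
top {'fx': 524.132, 'fy': 524.132, 'cx': 322.267, 'cy': 244.517, 'pose': [[-0.01, 0.995, -0.098, 367.215], [-1.0, -0.009, 0.008, -94.104], [0.007, 0.098, 0.995, 1311.219], [0.0, 0.0, 0.0, 1.0]]}
side {'fx': 555.76, 'fy': 555.76, 'cx': 322.217, 'cy': 245.022, 'pose': [[0.972, 0.19, -0.142, 328.942], [-0.237, 0.747, -0.621, -837.67], [-0.012, 0.637, 0.771, 997.808], [0.0, 0.0, 0.0, 1.0]]}
wrist {'fx': 371.648, 'fy': 371.648, 'cx': 319.348, 'cy': 231.157, 'tool_from_camera': [[0.0, 0.96, 0.279, 76.901], [1.0, -0.0, -0.0, 0.519], [-0.0, 0.279, -0.96, -143.013], [0.0, 0.0, 0.0, 1.0]]}
0.15 [247.10339591 573.63607935 240.80717019] [ 2.01992169e-01  9.79386968e-01 -5.61163974e-04 -1.22164227e-04] 87.3417777730743
```

View pics/top0.png

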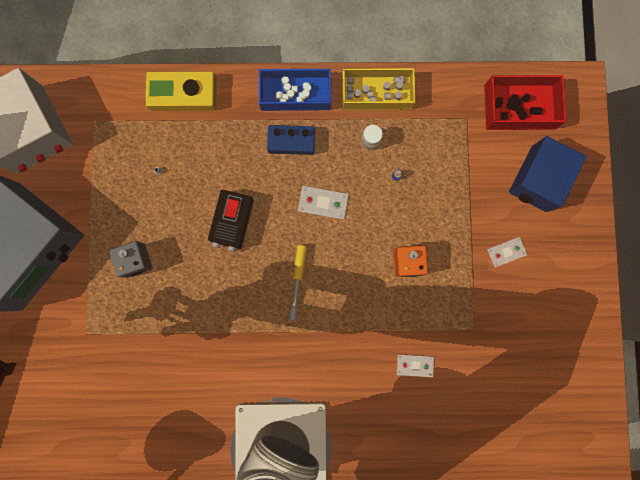

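View pics/side0.png

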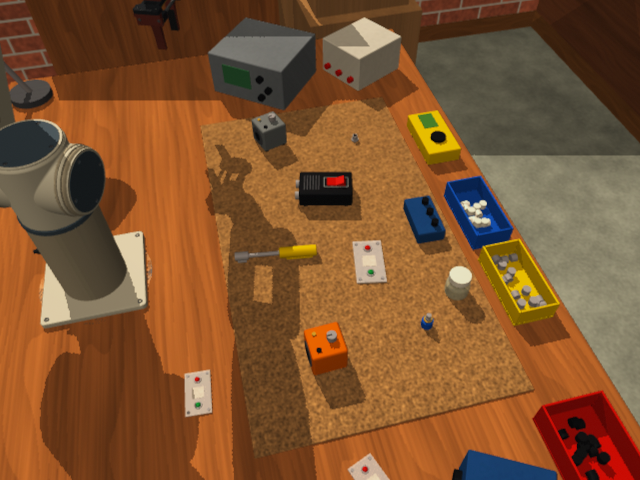

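The top view shows the grey amp at (128,258) with its knob near (124,254), the brick's rocker at (232,208), and the green lens at (337,205). The side view shows the same things at (268,130), (335,182) and (371,272).

There are three backplate candidates in the top view: (323,202) on the mat, about 50 px long, and (507,251) and (415,366) on the wood, each about 37 px. At about 0.4 px/mm, only the mat one is 118 mm long. I'll confirm this in an enlarged crop.

```bash
cat > h.py <<'E'
import cv2,numpy as np
from scipy.spatial.transform import Rotation as R
from station import env, viewer, set_gripper
def ray(n,u,v,st=None):
    p=viewer.camera_params(n); a=np.array([(u-p["cx"])/p["fx"],(v-p["cy"])/p["fy"]])
    if n=="wrist":
        t=np.linalg.norm(a); d=np.array([*(a/t*np.sin(t)),np.cos(t)]) if t>1e-9 else np.array([0,0,1.])
        T=np.eye(4); T[:3,:3]=R.from_quat(st["orientation"]).as_matrix(); T[:3,3]=st["tool_pos"]
        P=T@np.array(p["tool_from_camera"])
    else: d=np.array([*a,1.]); P=np.array(p["pose"])
    d=P[:3,:3]@(d*[1,-1,-1]); return P[:3,3],d
def plane(n,u,v,z,st=None):
    o,d=ray(n,u,v,st); return o+d*(z-o[2])/d[2]
def blobs(img,kind,box=None,amin=4):
    h=cv2.cvtColor(img,cv2.COLOR_BGR2HSV)
    if kind=="red": m=cv2.inRange(h,(0,190,110),(6,255,255))|cv2.inRange(h,(172,190,110),(180,255,255))
    if kind=="green": m=cv2.inRange(h,(50,90,40),(90,255,255))
    if kind=="grey": m=cv2.inRange(h,(0,0,60),(180,60,255))
    if kind=="plate": m=cv2.inRange(h,(0,0,130),(180,60,255))
    k=np.zeros_like(m)
    if box: x0,y0,x1,y1=box; k[y0:y1,x0:x1]=255; m&=k
    c,_=cv2.findContours(m,cv2.RETR_EXTERNAL,cv2.CHAIN_APPROX_NONE); out=[]
    n,l,s,ce=cv2.connectedComponentsWithStats(m)
    return [(ce[i].round(1).tolist(),int(s[i,4])) for i in range(1,n) if s[i,4]>=amin], c
E
python3 - <<'E'
from h import *
t=cv2.imread("pics/top0.png"); s=cv2.imread("pics/side0.png")
for n,im,bs in (("top",t,[(295,180,355,225),(400,350,440,380),(485,232,530,270)]),):
    for b in bs:
        bl,c=blobs(im,"plate",b); c=max(c,key=cv2.contourArea); r=cv2.boxPoints(cv2.minAreaRect(c))
        P=[plane(n,*q,8 if b[0]==295 else 4) for q in r]
        print("plate",b,[round(np.linalg.norm(P[i]-P[i+1])) for i in (0,1)])
    print(blobs(t,"green",(295,180,355,225))[0],blobs(t,"red",(295,180,355,225))[0],blobs(t,"red",(205,185,260,255))[0])
print(blobs(s,"green",(340,230,400,290))[0],blobs(s,"red",(340,230,400,290))[0],blobs(s,"red",(290,165,360,210))[0])
def crop(im,b,w=400,h=300): x,y=b; return cv2.resize(im[y:y+45,x:x+60],(w,h),interpolation=cv2.INTER_CUBIC)
cv2.imwrite("pics/crops.png",np.vstack([np.hstack([crop(t,(98,235)),crop(t,(203,192))]),np.hstack([crop(t,(295,180)),crop(s,(240,105))])]))
E
```

```text
plate (295, 180, 355, 225) [65, 117]
plate (400, 350, 440, 380) [48, 82]
plate (485, 232, 530, 270) [88, 48]
[([336.5, 204.0], 16)] [([309.2, 199.5], 13)] [([231.5, 207.9], 187)]
[([370.2, 271.5], 18)] [([367.0, 247.2], 13)] [([335.1, 180.5], 148)]
```

View pics/crops.png

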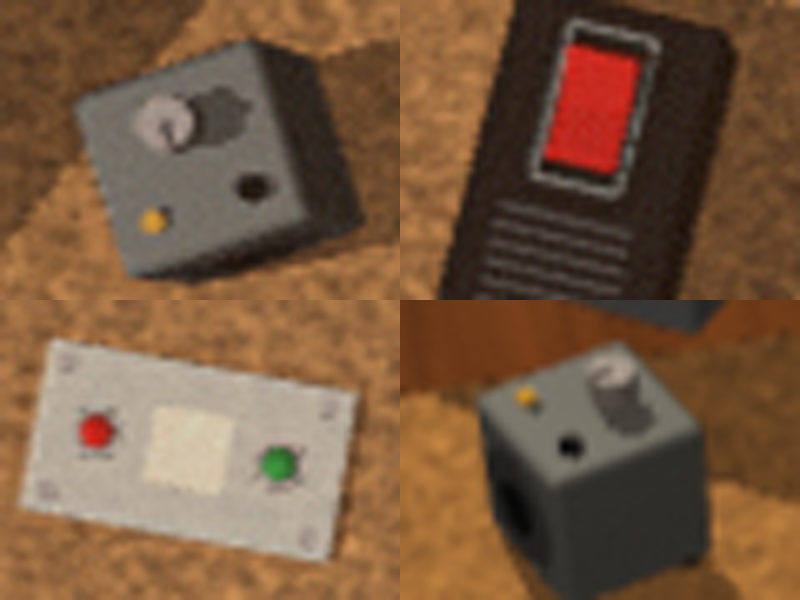

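The crops show the knob top at top (122.8,253.3) and side (271.5,115.5). The rocker frame is centred at top (231.9,207.9), with its raised end pointing up in the image. The green lens is at top (336.5,204) and side (370.2,271.5). The mat plate measures 117x65 mm and the other two about 85x48, so the mat plate is the one meant.

Next I'll triangulate and move to a hover above the knob.

```bash
cat >> h.py <<'E'
def tri(a,b):
    (o1,d1),(o2,d2)=a,b; d1=d1/np.linalg.norm(d1); d2=d2/np.linalg.norm(d2)
    t=np.linalg.lstsq(np.c_[d1,-d2],o2-o1,rcond=None)[0]; p,q=o1+t[0]*d1,o2+t[1]*d2
    return (p+q)/2,np.linalg.norm(p-q)
def down(x):  # quaternion, pointing down, tool x along horizontal direction x
    x=np.array([x[0],x[1],0.]); x/=np.linalg.norm(x); z=np.array([0,0,-1.]); return R.from_matrix(np.c_[x,np.cross(z,x),z]).as_quat()
E
python3 - <<'E'
from h import *
print("knob",tri(ray("top",122.8,253.3),ray("side",271.5,115.5)),plane("top",122.8,253.3,88))
print("green",tri(ray("top",336.5,204),ray("side",370.2,271.5)),plane("top",336.5,204,16),plane("side",370.2,271.5,16))
print("red",plane("top",309.2,199.5,16),plane("side",367,247.2,16))
f=lambda x,y:(x/6.6667+202.5-60,y/6.6667+191.5)
piv=plane("top",231.9,207.85,51); a=plane("top",*f(615,31),50)-plane("top",*f(577,187),50)
print("rocker",tri(ray("top",231.5,207.9),ray("side",335.1,180.5)),piv,a,plane("side",335.1,180.5,54))
k=plane("top",122.8,253.3,88); q=down(-a)
set_gripper(0); 
env.reach([k[0],k[1],230],q); env.hold(.3)
s=env.read_state(); cv2.imwrite("pics/w1.png",viewer.camera("wrist")); np.save("w1.npy",np.r_[s["tool_pos"],s["orientation"]])
print(s["time_s"],s["tool_pos"],s["width"],s["qpos"])
E
```

```text
knob (array([472.13177407, 363.0712989 ,  83.96978937]), np.float64(0.4323570041167253)) [471.57169053 361.58172704  88.        ]
green (array([ 596.86173392, -141.74707303,    9.2765996 ]), np.float64(1.4485385815183158)) [ 596.40196542 -141.5943773    16.        ] [ 594.30263945 -146.48160197   16.        ]
red [608.42055959 -73.36997523  16.        ] [607.28569031 -78.41333828  16.        ]
rocker (array([582.37702753, 114.88079687,  51.82556598]), np.float64(0.7390131195060664)) [583.00497287 114.01551659  51.        ] [ 57.45695997 -13.45852672   0.        ] [581.41759594 112.67728521  54.        ]
2.975 [471.08910732 362.31589371 230.00049023] 0.47148914603019476 [ 6.35574189e-01  3.91603520e-01  1.70900078e+00  3.83705311e-05
  1.04095431e+00 -7.06431817e-01]
```

View pics/w1.png

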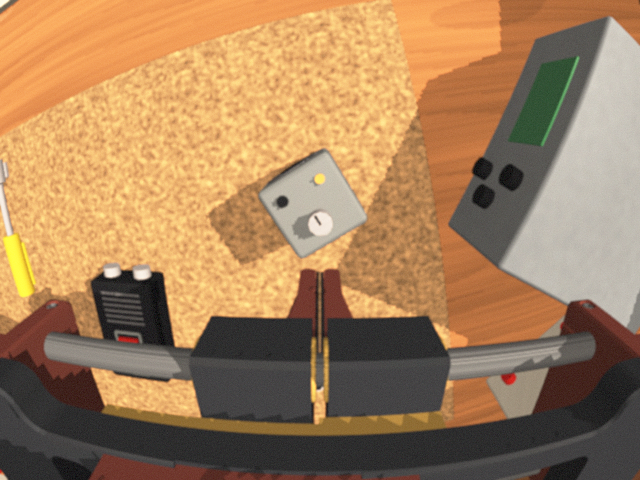

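The wrist view shows the grey amp's knob at (320,223), just ahead of the fingertips at (320,270). The oscilloscope's near corner is at (450,225), so I'll check that clearance.

```bash
python3 - <<'E'
from h import *
w=np.load("w1.npy"); st=dict(tool_pos=w[:3],orientation=w[3:])
r=ray("wrist",320,223,st)
print("knob wrist",plane("wrist",320,223,88,st),tri(r,ray("top",122.8,253.3)),tri(r,ray("side",271.5,115.5)), plane("side",271.5,115.5,88))
print("scope",plane("wrist",450,225,0,st),tri(ray("wrist",450,225,st),ray("top",82,235)))
E
```

```text
knob wrist [470.79175849 363.58262108  88.        ] (array([471.98011932, 363.30727021,  83.38752457]), np.float64(0.03234959546169109)) (array([472.1576413 , 363.34449682,  83.69064908]), np.float64(0.46784034467460783)) [471.71645239 357.7755275   88.        ]
scope [527.58748308 495.47885959   0.        ] (array([524.80024325, 493.21789132,   8.86115799]), np.float64(1.0559363749366324))
```

```bash
python3 - <<'E'
from h import *
a=np.array([57.457,-13.4585]); a/=np.linalg.norm(a); q=down(-a)
env.move_l([471.6,363,126.5],q,rate=80); env.hold(2.6); s=env.read_state(); print(s["tool_pos"],s["dq"].round(4) if hasattr(s["dq"],'round') else s["dq"])
env.move_l([471.6,363,200],rate=150)
p=np.array([582.8,114.3])+13*a
env.reach([*p,190],q); env.hold(.3)
s=env.read_state(); im=viewer.camera("wrist"); cv2.imwrite("pics/w2.png",im); np.save("w2.npy",np.r_[s["tool_pos"],s["orientation"]])
print(s["time_s"],s["tool_pos"],s["force"]); print(blobs(im,"red",amin=60)[0])
E
```

```text
[471.62603481 363.00014304 126.52071374] [ 0.0009 -0.0011 -0.0004  0.0013 -0.0003 -0.0003]
9.0917 [595.28247264 112.33573821 190.10881915] [-0.95894809 -0.90152752 -0.44473342]
[([317.3, 208.5], 1938), ([143.0, 268.1], 66)]
```

View pics/w2.png

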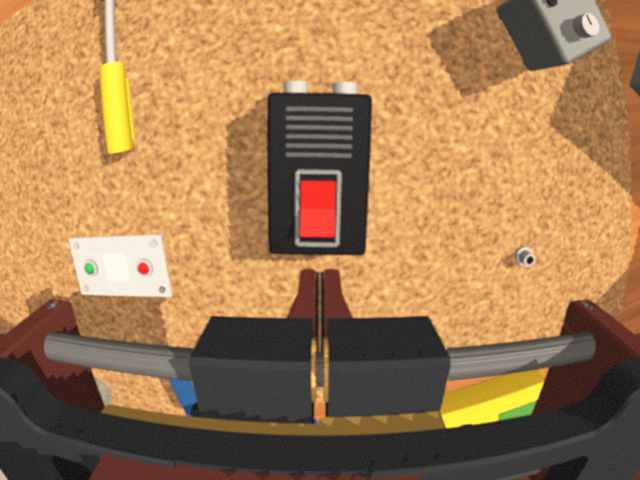

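The wrist view shows the rocker frame centred at (318,208), with the raised half towards the gripper. The green lens is at (90,268). I'll refine the pivot from this view and press.

```bash
python3 - <<'E'
from h import *
w=np.load("w2.npy"); st=dict(tool_pos=w[:3],orientation=w[3:])
a=np.array([57.457,-13.4585]); a/=np.linalg.norm(a); q=down(-a)
pw=plane("wrist",318,208,51,st); print("pivot",pw,"axis", plane("wrist",318,248,50,st)-plane("wrist",318.5,170,50,st)); print("green",plane("wrist",90,268,16,st),"red",plane("wrist",143,268,16,st))
piv=(pw[:2]+[582.8,114.3])/2
if np.linalg.norm(pw[:2]-[582.8,114.3])<5:
    p=piv+13*a
    env.move_l([*p,90],rate=100); env.hold(.3)
    f0=np.array(env.read_state()["force"])
    r=env.move_l([*p,70],rate=12,f_stop=15); s=env.read_state(); print(r,s["tool_pos"],s["force"]-f0)
    env.hold(.3); s=env.read_state(); print(s["tool_pos"],s["force"]-f0)
    env.move_l([*p,190],rate=120); env.hold(.3)
    s=env.read_state(); im=viewer.camera("wrist"); c=cv2.resize(im[150:280,230:420],(760,520)); cv2.imwrite("pics/w3.png",c)
    print(s["time_s"],s["tool_pos"])
    w2=cv2.imread("pics/w2.png"); print(blobs(im,"red",amin=60)[0])
E
```

```text
pivot [582.13516425 114.9880403   51.        ] axis [ 61.03368052 -14.64016114   0.        ]
green [ 595.08806983 -136.74135293   16.        ] red [607.99647861 -70.36377248  16.        ]
True [596.09362888 111.77916922  73.02398153] [-1.42481647  0.89333678  4.70447408]
[596.04967552 111.76703837  73.00138326] [-0.86865657  0.638945    5.66873981]
13.6583 [594.93726212 111.62392982 189.48551687]
[([318.1, 207.2], 2052), ([143.1, 268.2], 67)]
```

View pics/w3.png

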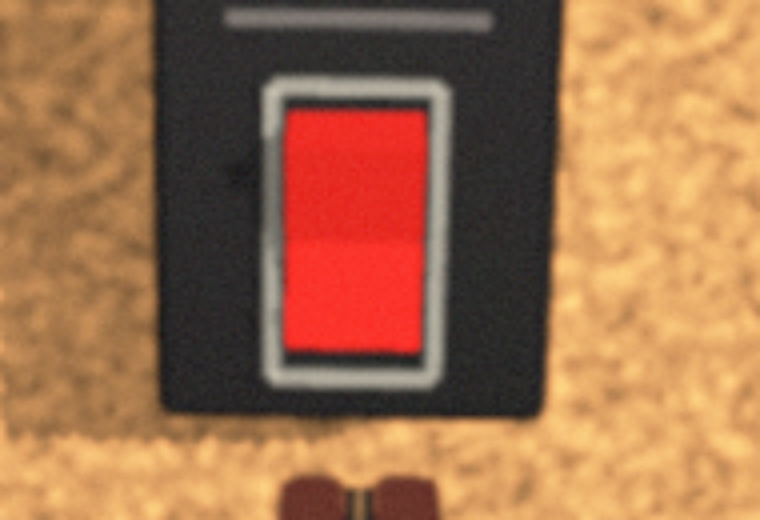

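The rocker has tipped: its far half is now raised and its near half level. Fingertip z at stop was 54.0 mm, exactly the level height. I'll press once more, a bit harder, to make sure it's at the stop.

```bash
python3 - <<'E'
from h import *
a=np.array([57.457,-13.4585]); a/=np.linalg.norm(a); q=down(-a)
p=np.array([582.5,114.6])+14*a
env.move_l([*p,82],rate=120); env.hold(.3); f0=np.array(env.read_state()["force"])
r=env.move_l([*p,70],rate=8,f_stop=25); s=env.read_state(); print(r,s["tool_pos"],s["force"]-f0)
env.move_l([*p,190],rate=120)
# green: hover
g=np.array([595.6,-140.]); env.reach([*g,150],q); env.hold(.4)
s=env.read_state(); im=viewer.camera("wrist"); cv2.imwrite("pics/w4.png",im)
print(s["time_s"],s["tool_pos"])
for k in ("green","red"):
    for c,n in blobs(im,k,amin=30)[0]: print(k,c,n,plane("wrist",*c,16,s).round(1),plane("wrist",*c,12,s).round(1))
E
```

```text
True [596.11513966 111.42012568  72.98355535] [-1.39245338  1.44288027  6.85845638]
18.8667 [ 595.78265807 -139.3154872   150.14548889]
green [315.8, 225.6] 173 [ 594.8 -141.2   16. ] [ 595.8 -141.5   12. ]
red [617.3, 155.6] 1158 [591.2 152.3  16. ] [592.2 156.2  12. ]
red [403.3, 222.2] 137 [607.6 -73.7  16. ] [608.8 -73.1  12. ]
```

View pics/w4.png

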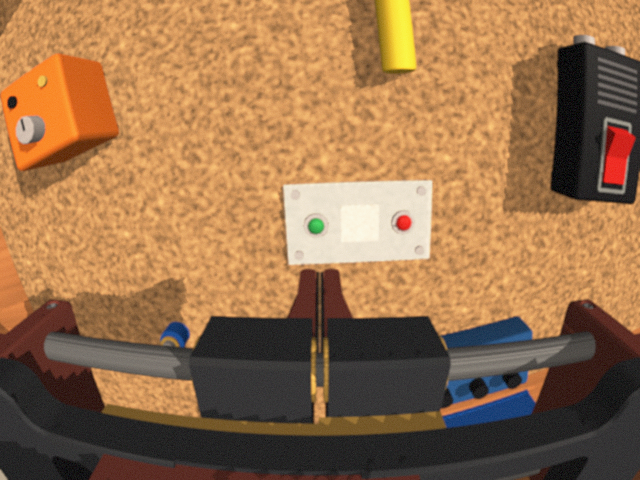

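The wrist view shows the rocker on, with its far half standing up. The green lens is at (316,226), and nothing taller than 116 mm is near the gripper body. Now I'll descend, dwell and hand in.

```bash
python3 - <<'E'
from h import *
from station import workorder
env.move_l([595.7,-141.3,55],rate=60); env.hold(2.8)
s=env.read_state(); print(s["time_s"],s["tool_pos"],s["orientation"],s["force"])
print(workorder.sign_off())
E
```

```text
23.45 [ 595.72306071 -141.30240811   55.0205645 ] [ 1.14796638e-01  9.93389013e-01 -5.28903015e-06  1.89763762e-05] [-0.41554133 -0.14780251 -0.24291611]
the job is handed in; nothing more can be done
None
```

The job is done and handed in at about 23.5 s: I dwelt 2 cm above the grey amp's knob, pressed the rocker fully on, and the gripper is still pointing 2 cm above the green bezel; nothing else was touched.

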